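Fit funnel and strainer to a slanted coolant filler neck

TASK

Get the coolant tank ready for filling: take the orange funnel out of the rack and nest its tapered spout straight and fully home in the tank's slanted filler neck, so that its flange sits flat on the neck's rim. Then take the steel strainer by its black knob and nest it straight and fully home in the funnel, and let go. Lower both parts in, do not drop them, and leave the tape roll, the green tin and the torch where they are.

Things in the scene. Friction and masses are not known exactly. Their poses are not given: they have to be found in the camera images.
- neck: Grey filler neck fixed to the white coolant tank. Origin: centre of its mouth, in the plane of the flat rim (55 mm across outside), 152 mm above the bench. z points out of the mouth along the bore and leans 30 degrees from vertical, to the tank's front; y is level. The bore is a smooth cone, 44.8 mm across at the mouth, narrowing to 26.4 mm at its open bottom 54 mm down.
- tank: The white coolant tank on its dark steel plate, 170 x 230 mm, 91 mm high without the neck, fixed to the bench. Origin: centre of the plate's underside, on the bench; z up, the front looks to -x, y along the long side. The neck's mouth is at (-25, 0, 152) mm in this frame and leans to -x.
- rack: Aluminium rack, fixed: a plate 110 (x) x 250 (y) x 10 mm whose top is 58 mm above the bench, with two equal round holes 46.6 mm across at y = +65 and -65 mm. The funnel hangs in one and the strainer in the other, either way round. Origin: centre of its underside on the bench, z up.
- funnel: Orange funnel, loose, 126 mm long, 0.18 kg, round about z. Origin: centre of the spout's lower end; z points to the open mouth. Spout: 26 mm across at z = 0, 43 at z = 50 mm (0.9 mm play all round when home in the neck). Flange 56 mm across, z = 50 to 56. Cone to z = 86, then a straight cup 64 mm across outside to z = 126: grip it there. It hangs upright in the rack by its flange.
- funnel_flange (a point): Centre of the underside of the funnel's flange (50 mm up its axis); it comes to the centre of the neck's mouth when the funnel is fully home.
- funnel_rim (a point): Centre of the funnel's open rim, 126 mm up its axis. The cup is 58 mm across inside and straight for 40 mm down; below that a cone seat narrows from 58 mm (at 86 mm up the axis) to 34 mm across (at 56 mm).
- strainer: Steel strainer with black knob, loose, 116 mm long, 0.14 kg, round about z. Origin: centre of its flat lower end; z points to the knob. Cone 35 mm across at z = 0 to 45 at z = 12.5 mm, straight to z = 28; collar 54 mm across, z = 28 to 36; stalk 12 mm across; knob 22 mm across, z = 80 to 116. Hangs upright in the rack by its collar.
- strainer_knob (a point): Middle of the strainer's knob, 98 mm up its axis. With the strainer fully home, its cone on the funnel's cone seat, the strainer's origin lies on the funnel's axis 57 mm above the funnel's origin, and the knob begins 11 mm above the funnel's rim.
- tape: Bystander: roll of grey tape lying flat on the bench, 97 mm across, 48 mm high; origin at the centre of its underside.
- tin: Bystander: small green tin, 46 x 71 x 23 mm; origin at the centre of its underside.
- flashlight: Bystander: black and orange torch lying on the bench, 35 x 129 x 36 mm, long along its y; origin at the centre of its underside.
Things that resemble listed ones, but are neither listed nor needed, are in the scene too. Several things have the shape of the strainer; the one meant has the colours described above. There is more than one size of the funnel; the one meant has the size given above.

How it is judged (in metres and radians):
On the way, in this order (a step that is already met when the one before it is completed fails the run):
1. the funnel is seated straight in the filler neck, its flange on the rim (distance between funnel_flange and neck below 0.005 m and z of funnel_flange in the frame of neck below 0.0035 m and angle between the z axis of funnel and the z axis of neck, either way round below 0.07 rad), for 0.2 s.
2. the strainer is seated straight in the funnel, which is still home in the neck (all of step 1 and z of strainer in the frame of funnel between 0.05 and 0.0615 m and angle between the z axis of strainer and the z axis of funnel, either way round below 0.07 rad and x of strainer in the frame of funnel between -0.004 and 0.004 m and y of strainer in the frame of funnel between -0.004 and 0.004 m), for 0.2 s.
At the end, for the whole second after the job is handed in: Funnel home in the neck: flange centre within 5 mm of the mouth centre, at most 3.5 mm above the rim, axes within 4 degrees. Strainer home in the funnel: lower end at most 61.5 mm above the funnel's, within 4 mm of its axis in x and y, axes within 4 degrees. Both let go and at rest (all of step 2 and linear speed of each of funnel, strainer below 0.02 m/s); the robot touches nothing.
It fails at once if the funnel is dropped or thrown (moves faster than 0.7 m/s, a fall of about 25 mm, out of the fingers) (linear speed of funnel above 0.7 m/s and contact force between the fingers and funnel below 0.2 N).
It fails at once if the strainer is dropped or thrown (moves faster than 0.7 m/s, a fall of about 25 mm, out of the fingers) (linear speed of strainer above 0.7 m/s and contact force between the fingers and strainer below 0.2 N).
It fails at once if the tape roll is shifted by more than 30 mm (distance of tape from where it was at the start of the episode above 0.03 m).
It fails at once if the green tin is shifted by more than 30 mm (distance of tin from where it was at the start of the episode above 0.03 m).
It fails at once if the torch is shifted by more than 30 mm (distance of flashlight from where it was at the start of the episode above 0.03 m).
It also fails if it takes over 67 s, if anything falls off the work surface, if the arm or the gripper's body presses on something with over 40 N, if the wrist force passes 120 N, or if a joint passes its speed limit or range.

ROBOT

A 6-joint arm with a two-finger parallel gripper is mounted at the origin on a cart in front of the work surface, level with it; the furniture and walls round the work are solid. World frame = base frame: x ahead of the robot, y to its left, z up, the work surface at z = 0. Lengths are in mm, angles in rad, forces in N, time in s.
With the tool pointing down it reaches from about 325 to 850 mm from the base axis. Payload 4.4 kg.
Tool frame: the origin (TCP) lies midway between the tips of the shut fingers; the grasp point (between the pads) lies behind it (grip_point_offset is the z of the grasp point in the tool frame, in mm); z points along the fingers, y is the line along which they close (so a half turn about z gives the same grasp; the last joint's range is limited). The gripper opens to 94 mm and grips with 3 to 60 N. Pads are 16 mm wide; open, the fingers measure 119 mm over their backs; the gripper's body (75 mm by 177 mm) begins 78 mm behind the grasp point.
Start: joints at [1.101, 0.207, 1.542, -0, 1.393, -0.15], TCP at [180.23, 546.026, 205.447] pointing down, gripper open.
Joint ranges: [-2.73, 2.73], [-0.86, 2.22], [0.23, 2.46], [-1.11, 4.25], [0.08, 2.63], [-2.82, 2.82]. Speed limits (rad/s): [2.79, 2.79, 3.14, 3.14, 3.14, 3.14].

INTERFACE

Orientations are given as a unit quaternion [w, x, y, z].
In Python, from station import read_state, camera, finish_job, grip_point_offset gives the robot as it stands.
- The arm moves only by the tool servo_tool, never from a script. Its argument "series" is text: rows parted by semicolons, each of 6 numbers parted by spaces: the shift along the world's x, y, z in cm, then the turn, a rotation vector about the world's x, y, z in degrees. In form: dx dy dz ax ay az; .... A call has 1 to 12 rows; each row shifts and turns the commanded pose from where the row before left it; what a row does not reach is not made up. A row lasts 1/8 s, in which the tool goes at most 62.5 mm and 10.7 degrees, less where a joint would pass 70% of its speed; a pose out of reach is approached as far as the arm can. A call with a gripper value outside its range is refused whole. "grip" is the gripper command: -1 is shut, 1 is fully open, values between are in proportion, set as the call begins (left out, the last holds). The fingers move at their own pace and stop on an object; "grip_force" is the grip in N (left out, the last holds). Time passes only in rows, so rows that do not move let the fingers close. It gives the time, the measured TCP pose, the force, the opening and the grip force at its end, in the units of the state.
- read_state(): the state, without advancing time (a new reading comes with each control period).
- camera(name): name is "scene" or "top" or "wrist"; returns a dict with "pixels" (480x640x3 uint8, red, green, blue), "mtx" (3x3 intrinsics, pixels), "k1" (the pictures are not rectified: a ray, as slopes to the right and down, at radius r is drawn at 1 + k1 r^2 times it, then the intrinsics apply), "T" (4x4, takes a point from camera to world coordinates). Camera axes: x right, y up, looking along -z (the intrinsics and any distortion apply to the point x, -y, -z); pixel columns grow to the right and rows downward; lengths in mm; the calibration is good to about 2 mm. A picture is of the moment at which its call begins. There is no depth.
- finish_job(): hands the job in; it is judged then, once.
The state is a dict: "clock": time; "q": joint angles; "joint_vel": joint speeds; "joint_efforts": joint torques, N m; "eef_pos": TCP position; "eef_rot": TCP orientation; "ft_force": force on the tool from outside, world axes, zero at the start; "torque": the same for the moment, N m; "grip_width": opening from 0.0 (shut) to 1.0 (fully open); "gripper_force": force on a finger pad.
Only numpy, scipy, OpenCV 4.12 (cv2) and the standard library are available. Lean on these libraries where they do the work, as an engineer would, in place of code of your own. Each camera call takes 0.05 s, during which the arm holds its last target. There are 200 camera calls.

## Working session

There is one attempt and no reset: what is moved stays moved. The work goes in short steps, Python scripts to look and compute and a tool call to move; the robot and the scene stay as the last step left them, time stands still between calls to the robot, and variables do not carry over. Pictures are saved under pics/ and viewed, at most 10 in all, crops included, and the job is handed in when it is done.

Besides the shell and the picture viewer there is one more tool, called after "Emit:" as a command line: name --argument value ..., lists and objects as JSON in quotes. servo_tool: Moves the arm, as the interface text tells. Its arguments: {"type":"object","properties":{"series":{"type":"string"},"grip":{"type":"number"},"grip_force":{"type":"number"}},"required":["series"]}

```bash
ls; mkdir -p pics
cat > h.py <<'E'
import numpy as np, cv2
from station import read_state, camera, finish_job, grip_point_offset
def snap(n,f=None):
    c=camera(n)
    if f: cv2.imwrite('pics/'+f,cv2.cvtColor(c['pixels'],cv2.COLOR_RGB2BGR))
    return c
def ray(c,u,v):
    K=np.array(c['mtx']);d=np.array([c['k1'],0,0,0],float)
    p=cv2.undistortPoints(np.array([[[u,v]]],float),K,d)[0,0]
    T=np.array(c['T']);return T[:3,3],T[:3,:3]@np.array([p[0],-p[1],-1])
def plane(c,u,v,z):
    o,d=ray(c,u,v);return o+d*(z-o[2])/d[2]
def proj(c,P):
    T=np.array(c['T']);p=T[:3,:3].T@(np.array(P,float)-T[:3,3]);p=np.array([p[0],-p[1],-p[2]])
    return cv2.projectPoints(p[None],np.zeros(3),np.zeros(3),np.array(c['mtx']),np.array([c['k1'],0,0,0],float))[0][0,0]
E
python3 - <<'E'
from h import *
import pickle
print(grip_point_offset)
for n in('top','scene'):
    c=snap(n,n+'.png');pickle.dump(c,open(n+'.pkl','wb'));print(n,np.round(c['T'],3).tolist(),c['k1'],np.array(c['mtx']).tolist())
print(read_state())
E
```

```text
pics
-18.8
top [[0.007, 0.991, -0.13, 429.286], [-1.0, 0.006, -0.005, 101.749], [-0.004, 0.13, 0.991, 1472.613], [0.0, 0.0, 0.0, 1.0]] -0.11994534443999774 [[539.4114506251889, 0.0, 321.39633817777957], [0.0, 539.4114506251889, 241.14670694030428], [0.0, 0.0, 1.0]]
scene [[0.612, 0.432, -0.662, 22.199], [-0.791, 0.326, -0.518, -372.329], [-0.008, 0.841, 0.541, 610.88], [0.0, 0.0, 0.0, 1.0]] -0.08539345176828386 [[456.0468132174315, 0.0, 317.702675389605], [0.0, 456.0468132174315, 237.14121203859136], [0.0, 0.0, 1.0]]
{'clock': 0.1, 'q': array([ 1.10153251e+00,  2.07348362e-01,  1.54275265e+00, -3.83152413e-05,
        1.39347224e+00, -1.50497885e-01]), 'joint_vel': array([ 9.05871649e-04,  1.10203146e-03, -2.83624951e-03,  8.54875822e-04,
        4.03790466e-04,  6.97484196e-05]), 'joint_efforts': array([-2.02438664e-04, -3.71859813e+01, -2.82291877e+01,  7.00189965e-02,
        3.10864078e-02, -3.09477730e-05]), 'eef_pos': array([179.90566053, 545.39799797, 204.42691011]), 'eef_rot': array([-2.84031390e-04,  1.58705589e-01,  9.87325455e-01, -9.48881451e-04]), 'ft_force': array([-0.38368698, -0.23936844, -0.12232397]), 'torque': array([ 0.00074584, -0.02277766,  0.04028456]), 'gripper_force': 0.0, 'grip_width': 1.0014386013877192}
```

View pics/top.png

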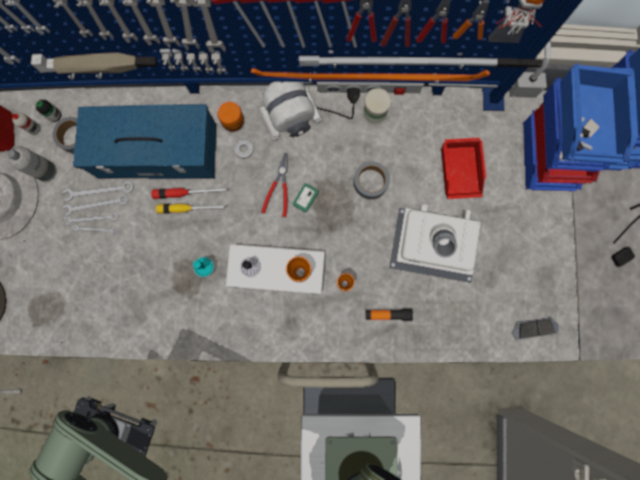

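View pics/scene.png

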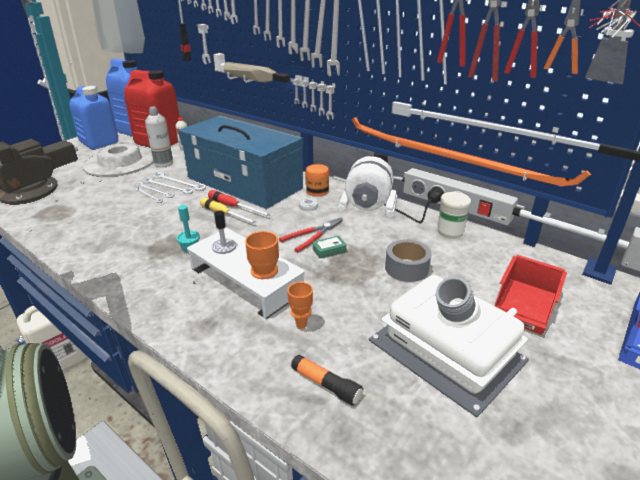

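Top view: rack near (276,268), with the strainer at (250,265) and the orange funnel at (299,268). A smaller orange funnel decoy stands at (346,282) and a teal decoy at (204,266). The tank is at (437,243), with its neck mouth near (444,240). I'll zoom into both views next.

Run:
```python
import cv2,numpy as np
t=cv2.imread('pics/top.png');s=cv2.imread('pics/scene.png')
R=lambda im,x,y,w,h,W,H:cv2.resize(im[y:y+h,x:x+w],(W,H),interpolation=cv2.INTER_CUBIC)
a=R(t,220,230,110,80,400,291);b=R(t,385,195,110,80,400,291)
c=R(s,170,190,140,105,400,300);d=R(s,365,255,165,124,400,300)
cv2.imwrite('pics/z1.png',np.vstack([np.hstack([a,b]),np.hstack([c,d])]))
```

```text
(no output)
```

View pics/z1.png

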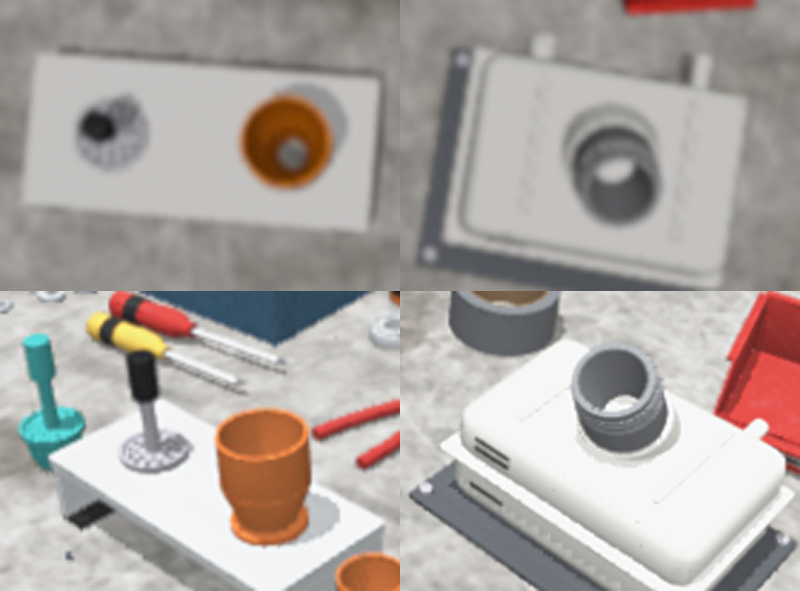

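The crops show both parts upright in the rack. The neck leans toward image-bottom (-x), and its mouth is near (444.7,244). I'll work out rough positions.

Run:
```python
from h import *
import pickle
t=pickle.load(open('top.pkl','rb'));s=pickle.load(open('scene.pkl','rb'))
A=lambda x,y:(220+x/3.636,230+y/3.636); B=lambda x,y:(385+(x-400)/3.636,195+y/3.636)
S1=lambda x,y:(170+x*.35,190+(y-291)*.35); S2=lambda x,y:(365+(x-400)*.4125,255+(y-291)*.4125)
cs=np.array([plane(t,*A(*p),58) for p in[(37,53),(380,75),(366,230),(22,205)]])
print('rack corners',cs.round(1).tolist(),cs.mean(0).round(1))
e=cs[0]+cs[3]-cs[1]-cs[2];print('rack yaw',np.degrees(np.arctan2(-e[0],e[1])))
print('funnel rim',plane(t,*A(286,142),134).round(1),plane(s,*S1(264,432),134).round(1))
print('knob top',plane(t,*A(95,125),58-28+116),plane(s,*S1(141,357),146))
print('neck',plane(t,*B(617,178),152).round(1),plane(s,*S2(618,386),152).round(1))
b=[plane(t,*B(*p),5)for p in[(462,60),(430,255)]];print('bolts',b);e=b[0]-b[1];print(np.degrees(np.arctan2(e[1],e[0])))
c=plane(s,*S2(427,487),5),plane(s,*S2(783,540),5);print(c)
```

```text
rack corners [[604.5, 351.4, 58.0], [590.0, 101.0, 58.0], [477.8, 110.3, 58.0], [493.6, 359.3, 58.0]] [541.5 230.5  58. ]
rack yaw -3.471368770240675
funnel rim [534.8 165.  134. ] [535.6 164.3 134. ]
knob top [544.4736912  294.72727729 146.        ] [541.33159827 291.38433442 146.        ]
neck [ 597.8 -197.   152. ] [ 582.6 -205.1  152. ]
bolts [array([ 706.44199158, -113.26327732,    5.        ]), array([557.3064405 , -87.20123772,   5.        ])]
-9.912571053066204
(array([562.8069481 , -83.87876302,   5.        ]), array([ 670.99087342, -321.47871973,    5.        ]))
```

Emit:
servo_tool --series "2.6 -3.2 1 0 0 2;2.6 -3.2 1 0 0 2;2.6 -3.2 1 0 0 2;2.6 -3.2 1 0 0 2.4;2.6 -3.2 1 0 0 0;2.6 -3.2 1 0 0 0;2.6 -3.2 1 0 0 0;2.6 -3.2 1 0 0 0;2.6 -3.2 1 0 0 0;2.6 -3.2 1 0 0 0;0 0 0 0 0 0;0 0 0 0 0 0" --grip 1 --grip_force 25

```text
clock: 1.6
eef_pos: [439.6, 226.2, 304.8]
eef_rot: [-0.001, 0.086, 0.996, 0.0]
ft_force: [0.3, -0.0, 0.5]
grip_width: 0.999
gripper_force: 0.0
```

Run:
```python
from h import *
import pickle
c=snap('wrist','w1.png');pickle.dump(c,open('w1.pkl','wb'));print(np.round(c['T'],3).tolist(),c['k1'],c['mtx'][0])
for P in[(597,-197,152),(537,165,134),(545,295,146)]:print(proj(c,P))
```

```text
[[0.171, -0.948, -0.267, 362.596], [0.985, 0.165, 0.046, 238.998], [0.0, -0.271, 0.963, 484.494], [0.0, 0.0, 0.0, 1.0]] -0.09975282678607066 [419.94504547   0.         311.53185477]
[-46.29568397 428.6089632 ]
[265.039635   330.07919779]
[408.10197668 321.56010806]
```

View pics/w1.png

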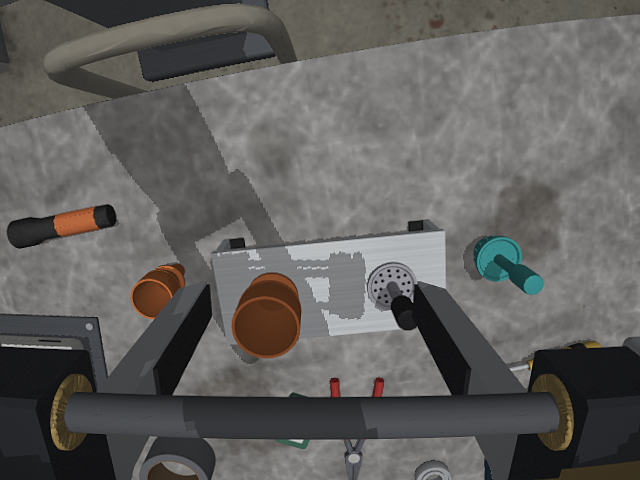

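The wrist view matches: the funnel rim centre is near (266,326), predicted (265,330), and the knob is near (405,315). Next I'll view the neck.

Emit:
servo_tool --series "0.5 -4.2 0 0 0 0;0.5 -4.2 0 0 0 0;0.5 -4.2 0 0 0 0;0.5 -4.2 0 0 0 0;0.5 -4.2 0 0 0 0;0.5 -4.2 0 0 0 0;0.5 -4.2 0 0 0 0;0.5 -4.2 0 0 0 0;0.5 -4.2 0 0 0 0;0.5 -4.2 0 0 0 0;0 0 0 0 0 0;0 0 0 0 0 0"

```text
clock: 3.15
eef_pos: [490.2, -192.5, 304.9]
eef_rot: [-0.0, 0.085, 0.996, 0.001]
ft_force: [-0.4, 0.7, -0.2]
grip_width: 1.004
gripper_force: 0.0
```

Run:
```python
from h import *
import pickle
c=snap('wrist','w2.png');pickle.dump(c,open('w2.pkl','wb'))
print(proj(c,(597,-197,152)))
```

```text
[327.22306086 339.1904198 ]
```

View pics/w2.png

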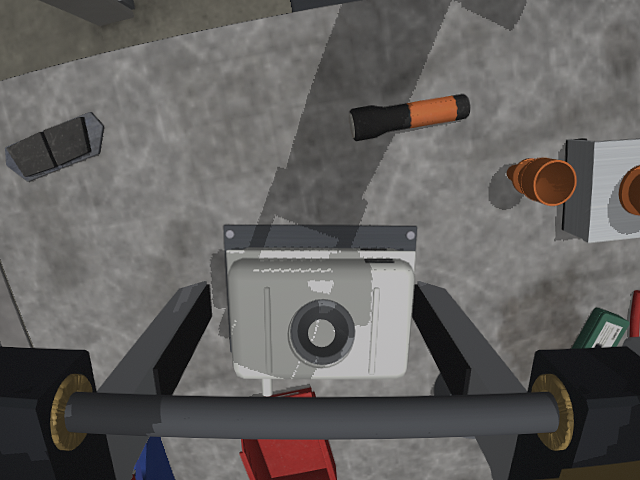

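Run:
```python
import cv2
t=cv2.imread('pics/w2.png')[285:385,272:372];cv2.imwrite('pics/z2.png',cv2.resize(t,(600,600),interpolation=cv2.INTER_NEAREST))
```

```text
(no output)
```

View pics/z2.png

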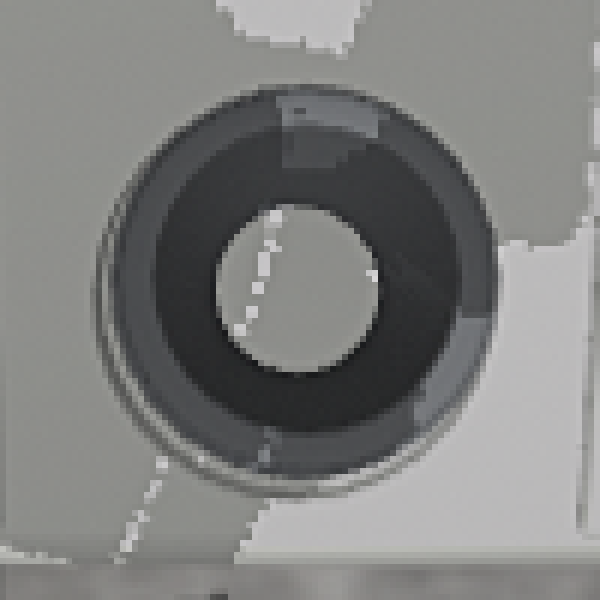

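The bore is seen almost end-on: mouth centre near (322.7,331.1), bottom opening centre near (321.2,332.6).

Run:
```python
from h import *
import pickle
c=pickle.load(open('w2.pkl','rb'));w1=pickle.load(open('w1.pkl','rb'))
m=plane(c,322.7,331.1,152);b=plane(c,321.2,332.6,105.2);print(m,b,m-b,np.degrees(np.arctan2(-(m-b)[1],-(m-b)[0])))
for n in('top','scene'):
    k=pickle.load(open(n+'.pkl','rb'));print(n,proj(k,m))
# plate front edge yaw
p=plane(c,224.5,226,6);q=plane(c,416.5,226,6);e=q-p;print('plate',p,q,np.degrees(np.arctan2(-e[0],e[1])),np.linalg.norm(e))
b1=plane(c,230,234.5,6);b2=plane(c,411,234.5,6);e=b2-b1;print(np.degrees(np.arctan2(-e[0],e[1])))
im=cv2.cvtColor(w1['pixels'],cv2.COLOR_RGB2HSV);mk=cv2.inRange(im,(5,120,60),(20,255,255))[:, :]
n,l,s,ce=cv2.connectedComponentsWithStats(mk);print(s[s[:,4]>200].tolist())
print('funnel',plane(w1,266.5,326.5,134))
print('knob tip',plane(w1,407,321,146))
```

```text
[ 588.40299208 -199.65540841  152.        ] [ 614.48748385 -204.18355162  105.2       ] [-26.08449178   4.52814321  46.8       ] -9.84813091525052
top [445.80614134 247.71182468]
scene [453.18388244 290.95327438]
plate [ 510.60176883 -299.92791072    6.        ] [549.10295685 -76.87887455   6.        ] -9.793497050917702 226.34755138221004
-9.800810785990834
[[0, 0, 640, 480, 298742], [53, 207, 47, 30, 936], [131, 264, 54, 55, 1872], [232, 273, 69, 85, 4593]]
funnel [533.61006621 167.0935226  134.        ]
knob tip [544.26673528 294.07670937 146.        ]
```

Emit:
servo_tool --series "0.56 4.48 0 0 0 0;0.56 4.48 0 0 0 0;0.56 4.48 0 0 0 0;0.56 4.48 0 0 0 0;0.56 4.48 0 0 0 0;0.56 4.48 0 0 0 0;0.56 4.48 -3 0 0 0;0.56 4.48 -4 0 0 0;0 0 -4 0 0 0;0 0 0 0 0 0"

```text
clock: 4.45
eef_pos: [531.0, 165.9, 191.8]
eef_rot: [-0.004, 0.084, 0.996, -0.001]
ft_force: [0.5, -0.2, 0.4]
grip_width: 0.999
gripper_force: 0.0
```

Run:
```python
from h import *
import pickle
c=pickle.load(open('w2.pkl','rb'));w1=pickle.load(open('w1.pkl','rb'))
o1,d1=ray(w1,157,298);o2,d2=ray(c,554,182)
s=np.linalg.lstsq(np.c_[d1,-d2],o2-o1,rcond=None)[0];print('decoy rim',o1+d1*s[0],o2+d2*s[1])
s=snap('scene','s2.png');im=snap('wrist','w3.png')
print(read_state()['eef_pos'])
```

```text
decoy rim [507.2901432   49.40238707  83.2281682 ] [505.78224435  49.21488582  82.77302084]
[534.96238169 165.16720677 196.54998651]
```

View pics/w3.png

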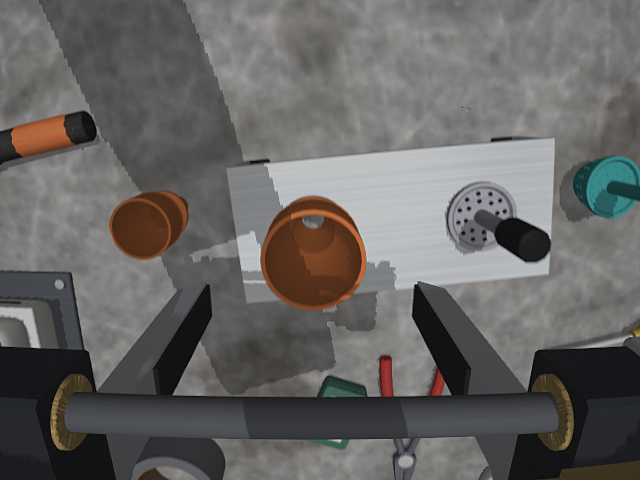

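Run:
```python
from h import *
c=snap('wrist')
im=cv2.cvtColor(c['pixels'],cv2.COLOR_RGB2HSV);mk=cv2.inRange(im,(5,120,60),(20,255,255))
n,l,s,ce=cv2.connectedComponentsWithStats(mk[:, 230:400]);i=1+s[1:,4].argmax();x,y,w,h,_=s[i];x+=230;print(x,y,w,h)
xa=np.array([.985,-.17,0])
far=plane(c,x+w/2-.5,y+h-.5,134);print('far',far,far-32*xa)
# widest row gives lateral extents: row of max width
rows=(l==i).sum(1)
ys=np.argsort(rows)[-6:];print(sorted(ys),rows[ys])
print(plane(c,x+w/2-.5,np.mean(ys),134)); print(read_state()['eef_pos'],proj(c,(535,165.7,134)))
```

```text
261 193 105 113
far [566.92671845 160.13568577 134.        ] [535.40671845 165.57568577 134.        ]
[np.int64(252), np.int64(253), np.int64(254), np.int64(255), np.int64(256), np.int64(258)] [105 105 105 105 105 105]
[533.88678207 165.8016644  134.        ]
[535.95293933 164.90452726 197.65218489] [313.14530376 256.419751  ]
```

Emit:
servo_tool --series "-0.03 0.05 -3 0 0 0;0 0 -3 0 0 0;0 0 -3 0 0 0;0 0 -1.2 0 0 0;0 0 0 0 0 0;0 0 0 0 0 0"

```text
clock: 5.35
eef_pos: [536.4, 165.0, 95.5]
eef_rot: [0.002, 0.086, 0.996, 0.0]
ft_force: [0.1, -0.8, -0.5]
grip_width: 1.001
gripper_force: 0.0
```

Emit:
servo_tool --series "0 0 0 0 0 0;0 0 0 0 0 0;0 0 0 0 0 0;0 0 0 0 0 0;0 0 0 0 0 0;0 0 0 0 0 0;0 0 0 0 0 0;0 0 0 0 0 0" --grip -1 --grip_force 30

```text
clock: 6.35
eef_pos: [534.9, 165.1, 93.7]
eef_rot: [0.0, 0.086, 0.996, 0.0]
ft_force: [-0.2, 1.7, 2.8]
grip_width: 0.681
gripper_force: 30.0
```

Emit:
servo_tool --series "0 0 1 0 0 0;0 0 3 0 0 0;0 0 4.2 0 0 0;0 0 4.2 0 0 0;0 0 4.2 0 0 0;0 0 3 0 0 0;0 0 1.4 0 0 0;0 0 0 0 0 0"

```text
clock: 7.35
eef_pos: [535.0, 164.9, 303.9]
eef_rot: [0.001, 0.086, 0.996, 0.0]
ft_force: [-0.0, 1.1, -1.0]
grip_width: 0.681
gripper_force: 30.0
```

Emit:
servo_tool --series "0 -2 0 0 0 0;0 -4 0 0 0 0;0 -4.5 0 0 0 0;0 -4.5 0 -0.85 -4.93 0;0 -4.5 0 -0.85 -4.93 0;0 -4.5 0 -0.85 -4.93 0;0 -4.5 0 -0.85 -4.93 0;0 -4 0 -0.85 -4.93 0;0 -2 0 -0.85 -4.93 0;0 -1 0 0 0 0;0 0 0 0 0 0;0 0 0 0 0 0"

```text
clock: 8.85
eef_pos: [535.2, -189.7, 303.6]
eef_rot: [0.258, 0.083, 0.962, -0.022]
ft_force: [0.4, 0.3, -1.3]
grip_width: 0.68
gripper_force: 30.0
```

Run:
```python
from h import *
import pickle
from scipy.spatial.transform import Rotation as R
s=read_state();print(s['eef_pos'],s['ft_force'],s['grip_width'])
A=R.from_quat(s['eef_rot'],scalar_first=True).as_matrix();print(A.round(3))
n=np.array([-.4927,.0851,.866]);print(np.degrees(np.arccos(-A[:,2]@n)),np.degrees(np.cross(-A[:,2],n)))
m=np.array([588.6,-199.4,152]);home=m+36*n;print(home,'to pre',home+80*n-s['eef_pos'])
c=snap('scene','s3.png');pickle.dump(c,open('s3.pkl','wb'))
c=snap('wrist','w4.png');pickle.dump(c,open('w4.pkl','wb'))
a=cv2.imread('pics/s3.png')[140:380,300:560];b=cv2.imread('pics/w4.png')[150:450,150:475]
cv2.imwrite('pics/z3.png',np.hstack([cv2.resize(a,(400,369)),cv2.resize(b,(400,369))]))
```

```text
[ 535.19978018 -189.68832807  303.58223675] [ 0.41576804  0.25032918 -1.3414479 ] 0.6804827057484231
[[-0.854  0.17   0.492]
 [ 0.148  0.985 -0.084]
 [-0.5    0.001 -0.866]]
0.40297926791154975 [-0.04175468 -0.01688938 -0.02209613]
[ 570.8628 -196.3364  183.176 ] to pre [ -3.75298018   0.15992807 -51.12623675]
```

View pics/z3.png

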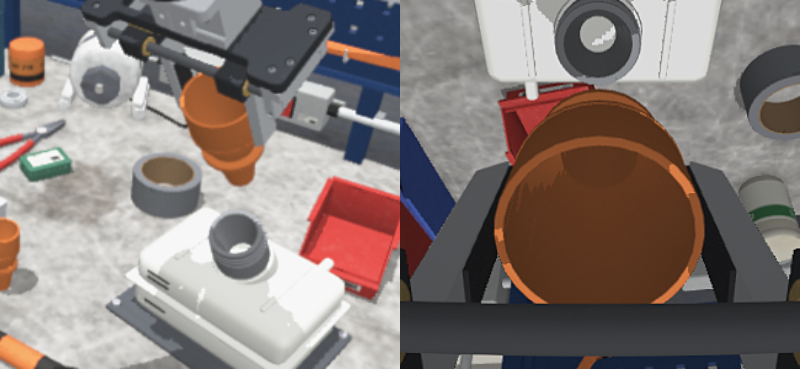

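The funnel is held, tilted, and its axis is parallel to the neck. I'll approach along the neck axis.

Emit:
servo_tool --series "-0.19 0 -2.55 0 0 0;-0.19 0.02 -2.55 0 0 0;0 0 0 0 0 0;0.99 -0.17 -1.73 0 0 0;0.99 -0.17 -1.73 0 0 0;0.49 -0.08 -0.87 0 0 0;0 0 0 0 0 0;0 0 0 0 0 0"

```text
clock: 9.95
eef_pos: [556.2, -194.3, 210.4]
eef_rot: [0.259, 0.083, 0.962, -0.022]
ft_force: [-0.2, -0.3, -1.7]
grip_width: 0.685
gripper_force: 30.0
```

```bash
cat > chk.py <<'E'
from h import *
s=read_state();n=np.array([-.4927,.0851,.866]);m=np.array([588.6,-199.4,152])
d=s['eef_pos']-m;a=d@n;l=d-a*n;X=np.array([.8534,-.1474,.5]);Y=np.array([.17,.985,0])
print('axial',a,'lat X',l@X,'lat Y',l@Y,'F n,X,Y',[round(float(s['ft_force']@k),1) for k in(n,X,Y)],s['clock'])
E
python3 chk.py
```

```text
axial 66.96399564545342 lat X 0.7538423341944483 lat Y -0.4934523135069529 F n,X,Y [-1.4, -0.9, -0.4] 9.95
```

Emit:
servo_tool --series "0.49 -0.08 -0.87 0 0 0;0.49 -0.08 -0.87 0 0 0;0.15 -0.03 -0.26 0 0 0;0 0 0 0 0 0;0 0 0 0 0 0"

```text
clock: 10.58
eef_pos: [567.0, -196.1, 189.3]
eef_rot: [0.258, 0.083, 0.962, -0.022]
ft_force: [-0.9, -0.2, -1.6]
grip_width: 0.681
gripper_force: 30.0
```

```bash
python3 chk.py
python3 - <<'E'
from h import *
import pickle
c=snap('scene','s4.png');cv2.imwrite('pics/z4.png',cv2.resize(cv2.imread('pics/s4.png')[190:330,390:530],(560,560),interpolation=cv2.INTER_CUBIC))
E
```

```text
axial 43.20676057093577 lat X -0.2408675049575053 lat Y -0.36781186750950307 F n,X,Y [-1.0, -1.5, -0.3] 10.575
```

View pics/z4.png

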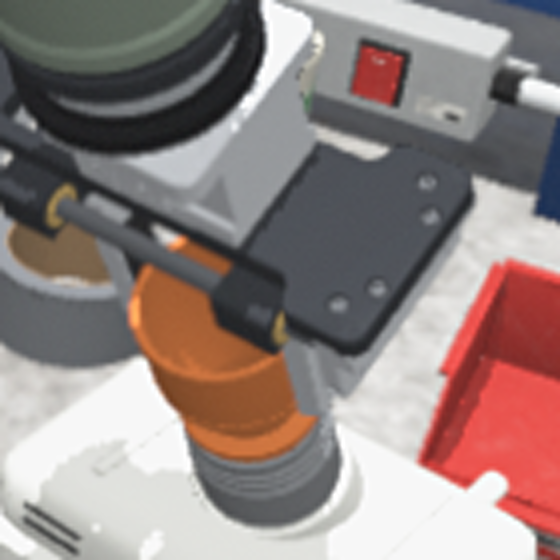

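The spout is in the neck and centred, with about 7 mm to go.

Emit:
servo_tool --series "0.15 -0.025 -0.26 0 0 0;0.1 -0.017 -0.17 0 0 0;0 0 0 0 0 0;0 0 0 0 0 0"

```text
clock: 11.12
eef_pos: [569.4, -196.4, 184.9]
eef_rot: [0.258, 0.083, 0.962, -0.022]
ft_force: [1.0, 0.1, -0.5]
grip_width: 0.687
gripper_force: 30.0
```

```bash
python3 chk.py
```

```text
axial 38.14217587214431 lat X -0.3652673839229641 lat Y -0.30103567492123273 F n,X,Y [-0.9, 0.6, 0.2] 11.125
```

Emit:
servo_tool --series "0.05 -0.01 -0.09 0 0 0;0.05 -0.01 -0.09 0 0 0;0 0 0 0 0 0;0 0 0 0 0 0"

```text
clock: 11.62
eef_pos: [570.4, -196.6, 183.5]
eef_rot: [0.258, 0.083, 0.962, -0.022]
ft_force: [-5.3, 1.3, 4.3]
grip_width: 0.682
gripper_force: 30.0
```

```bash
python3 chk.py
```

```text
axial 36.48271761902457 lat X -0.18071668487774115 lat Y -0.32874793742741804 F n,X,Y [6.5, -2.5, 0.3] 11.625
```

Emit:
servo_tool --series "0.05 -0.01 -0.09 0 0 0;0.05 -0.01 -0.09 0 0 0;0 0 0 0 0 0;0 0 0 0 0 0"

```text
clock: 12.12
eef_pos: [570.7, -196.6, 183.5]
eef_rot: [0.258, 0.082, 0.962, -0.022]
ft_force: [-20.7, 6.0, 18.3]
grip_width: 0.684
gripper_force: 30.0
```

```bash
python3 chk.py
```

```text
axial 36.32667520917662 lat X 0.04465751419895344 lat Y -0.32270345097696435 F n,X,Y [26.5, -9.4, 2.4] 12.125
```

Emit:
servo_tool --series "-0.05 0.01 0.09 0 0 0;0 0 0 0 0 0"

```text
clock: 12.38
eef_pos: [570.6, -196.6, 183.5]
eef_rot: [0.258, 0.083, 0.962, -0.022]
ft_force: [-13.1, 3.5, 11.8]
grip_width: 0.681
gripper_force: 30.0
```

Emit:
servo_tool --series "0 0 0 0 0 0;0 0 0 0 0 0;0 0 0 0 0 0;0 0 0 0 0 0;0 0 0 0 0 0" --grip 1

```text
clock: 13.0
eef_pos: [571.0, -196.7, 182.0]
eef_rot: [0.258, 0.083, 0.962, -0.022]
ft_force: [0.1, 0.1, 0.9]
grip_width: 0.995
gripper_force: 0.0
```

```bash
python3 chk.py
```

```text
axial 34.88148678697182 lat X -0.47828554247851013 lat Y -0.3111468502262001 F n,X,Y [0.8, 0.5, 0.1] 13.0
```

Emit:
servo_tool --series "-0.74 0.13 1.3 0 0 0;-1.48 0.25 2.6 0 0 0;-1.97 0.34 3.46 0 0 0;-1.97 0.34 3.46 0 0 0;0 0 0 0 0 0;0 0 0 0 0 0"

```text
clock: 13.75
eef_pos: [509.0, -186.0, 290.0]
eef_rot: [0.258, 0.083, 0.962, -0.022]
ft_force: [0.1, 0.8, 0.8]
grip_width: 1.0
gripper_force: 0.0
```

Run:
```python
from h import *
import pickle
from scipy.spatial.transform import Rotation as R
s=snap('scene','s5.png');c=snap('wrist','w5.png');pickle.dump(s,open('s5.pkl','wb'));pickle.dump(c,open('w5.pkl','wb'))
n=np.array([-.4927,.0851,.866]);m=np.array([588.6,-199.4,152])
print('rim pred',m+76*n,proj(c,m+76*n),proj(s,m+76*n), proj(c,m+6*n))
a=cv2.imread('pics/s5.png')[190:340,380:530];b=cv2.imread('pics/w5.png')[180:400,200:420]
cv2.imwrite('pics/z5.png',np.hstack([cv2.resize(a,(400,400)),cv2.resize(b,(400,400))]))
```

```text
rim pred [ 551.1548 -192.9324  217.816 ] [312.25681228 249.54406573] [445.39930245 267.11809134] [311.98793407 224.53736877]
```

View pics/z5.png

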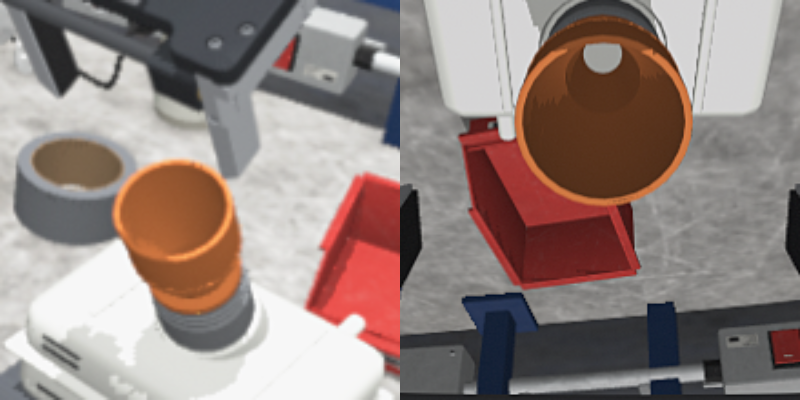

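Run:
```python
from h import *
import pickle
n=np.array([-.4927,.0851,.866]);n/=np.linalg.norm(n);m=np.array([588.6,-199.4,152])
X=np.array([.8534,-.1474,.5]);Y=np.array([.17,.985,0]);t=np.linspace(0,2*np.pi,200)
for f in('w5','s5'):
    c=pickle.load(open(f+'.pkl','rb'))
    mk=cv2.inRange(cv2.cvtColor(c['pixels'],cv2.COLOR_RGB2HSV),(5,120,40),(20,255,255))
    u,v=proj(c,m+76*n).astype(int);k,l,s,_=cv2.connectedComponentsWithStats(mk);i=l[v+15,u];print(f,'blob',s[i][:4],s[i][0]+s[i][2],s[i][1]+s[i][3])
    for h in(-3,0,3):
        P=np.array([proj(c,m+(76+h)*n+32*(np.cos(a)*X+np.sin(a)*Y)) for a in t]);F=np.array([proj(c,m+(50+h-50)*n+28*(np.cos(a)*X+np.sin(a)*Y)) for a in t]);print(h,P.min(0).round(1),P.max(0).round(1),'flange',F.min(0).round(1),F.max(0).round(1))
```

```text
w5 blob [263 188  98 106] 361 294
-3 [263.8 200.3] [360.7 293.2] flange [278.4 188.6] [345.5 254.1]
0 [263.3 201.1] [361.2 294.9] flange [278.1 189.2] [345.8 255.1]
3 [262.8 202. ] [361.7 296.7] flange [277.9 189.8] [346.1 256.2]
s5 blob [422 250  48  58] 470 308
-3 [423.8 249.4] [468.4 287.8] flange [435.6 276.1] [471.6 307.9]
0 [423.4 248.3] [468.1 286.8] flange [435.3 275.2] [471.4 307.1]
3 [423.  247.2] [467.8 285.9] flange [434.9 274.3] [471.1 306.2]
```

The funnel is seated: the rim and flange outlines match the home pose to about 1 mm. Now the strainer.

Emit:
servo_tool --series "0 1 1 0.85 4.93 0;0 3.5 0 0.85 4.93 0;0 4.5 0 0.85 4.93 0;0.4 4.5 0 0.85 4.93 0;0.4 4.5 0 0.85 4.93 0;0.4 4.5 0 0.85 4.93 0;0.4 5 0 0 0 0;0.4 5 0 0 0 0;0.4 5 0 0 0 0;0.4 5 0 0 0 0;0.4 4 -2 0 0 0;0.2 1.5 -2 0 0 0" --grip 0

```text
clock: 15.35
eef_pos: [542.6, 296.0, 257.4]
eef_rot: [-0.001, 0.085, 0.996, -0.001]
ft_force: [-0.0, -1.4, -0.6]
grip_width: 0.5
gripper_force: 0.0
```

Emit:
servo_tool --series "0 0 -3 0 0 0;0 0 -2 0 0 0;0 0 0 0 0 0;0 0 0 0 0 0"

```text
clock: 15.85
eef_pos: [543.7, 293.3, 210.4]
eef_rot: [0.0, 0.086, 0.996, -0.0]
ft_force: [-0.6, 0.1, 0.2]
grip_width: 0.497
gripper_force: 0.0
```

Run:
```python
from h import *
import pickle
print(read_state()['eef_pos'],read_state()['eef_rot'])
c=snap('wrist','w6.png');print(proj(c,(544.7,294.6,146)),proj(c,(544.7,294.6,66)))
b=cv2.imread('pics/w6.png')[150:450,180:480];cv2.imwrite('pics/z6.png',cv2.resize(b,(600,600)))
pickle.dump(c,open('w6.pkl','wb'))
```

```text
[543.71491686 293.34796503 210.38462512] [ 8.42613996e-06  8.63626373e-02  9.96263758e-01 -1.36202683e-04]
[314.59796462 256.9003346 ] [313.86401625 225.76861206]
```

View pics/z6.png

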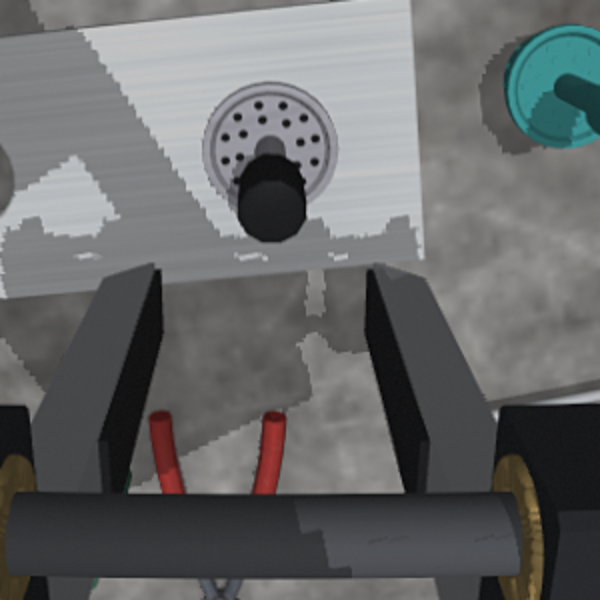

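Knob top centre is near (315.7,255.5) and the collar near (315,224), so the strainer is at about (543.5,295.3).

Emit:
servo_tool --series "0 0.2 -3 0 0 0;0 0 -4 0 0 0;0 0 -2.9 0 0 0;0 0 0 0 0 0;0 0 0 0 0 0"

```text
clock: 16.52
eef_pos: [544.9, 296.3, 113.5]
eef_rot: [0.002, 0.086, 0.996, 0.001]
ft_force: [0.6, -0.4, 0.9]
grip_width: 0.502
gripper_force: 0.0
```

Emit:
servo_tool --series "0 0 0 0 0 0;0 0 0 0 0 0;0 0 0 0 0 0;0 0 0 0 0 0;0 0 0 0 0 0;0 0 0 0 0 0;0 0 0 0 0 0" --grip -1 --grip_force 30

```text
clock: 17.4
eef_pos: [543.8, 296.0, 112.1]
eef_rot: [0.001, 0.086, 0.996, 0.0]
ft_force: [-1.0, -1.1, 5.6]
grip_width: 0.231
gripper_force: 30.0
```

Emit:
servo_tool --series "0 0 1 0 0 0;0 0 3 0 0 0;0 0 4.5 0 0 0;0 0 4.5 0 0 0;0 0 4.5 0 0 0;0 0 3.5 0 0 0;0 0 1.8 0 0 0;0 0 0 0 0 0"

```text
clock: 18.4
eef_pos: [543.6, 296.1, 340.1]
eef_rot: [0.001, 0.086, 0.996, 0.0]
ft_force: [-1.0, 0.0, -1.8]
grip_width: 0.23
gripper_force: 30.0
```

Emit:
servo_tool --series "0 -2 0 0 0 0;-0.4 -4 0 0 0 0;-0.4 -5 0 0 0 0;-0.4 -5 0 0 0 0;-0.4 -5 0 0 0 0;-0.4 -5 0 -0.85 -4.93 0;-0.4 -5 0 -0.85 -4.93 0;-0.4 -5 0 -0.85 -4.93 0;-0.4 -5 0 -0.85 -4.93 0;-0.4 -4 0 -0.85 -4.93 0;-0.4 -2 0 -0.85 -4.93 0;0 -1.1 0 0 0 0"

```text
clock: 19.9
eef_pos: [500.0, -185.8, 335.3]
eef_rot: [0.255, 0.085, 0.963, -0.021]
ft_force: [0.1, -0.4, -1.1]
grip_width: 0.225
gripper_force: 30.0
```

Emit:
servo_tool --series "0 0 0 0 0 0;0 0 0 0 0 0"

```text
clock: 20.15
eef_pos: [503.8, -184.6, 339.4]
eef_rot: [0.258, 0.083, 0.962, -0.022]
ft_force: [-0.5, 0.5, -0.7]
grip_width: 0.232
gripper_force: 30.0
```

```bash
python3 chk.py
python3 - <<'E'
from h import *
import pickle
from scipy.spatial.transform import Rotation as R
s=read_state();A=R.from_quat(s['eef_rot'],scalar_first=True).as_matrix()
n=np.array([-.4927,.0851,.866]);print('tilt err deg',np.degrees(np.cross(-A[:,2],n)))
print(s['eef_pos'],'to pre',np.array([588.6,-199.4,152])+172*n-s['eef_pos'])
c=snap('wrist','w7.png');pickle.dump(c,open('w7.pkl','wb'))
X=np.array([.8534,-.1474,.5]);Y=np.array([.17,.985,0]);T=s['eef_pos'];t=np.linspace(0,6.28,100)
# predicted collar outline if strainer is on tool axis (collar top 36 => 46.1 below TCP)
P=np.array([proj(c,T-46.1*n+27*(np.cos(a)*X+np.sin(a)*Y)) for a in t]);print('collar pred',P.min(0),P.max(0))
P=np.array([proj(c,T+33.9*n+11*(np.cos(a)*X+np.sin(a)*Y)) for a in t]);print('knob top pred',P.min(0),P.max(0))
b=cv2.imread('pics/w7.png')[130:430,160:460];cv2.imwrite('pics/z7.png',cv2.resize(b,(600,600)))
E
```

```text
axial 205.2722513358196 lat X 19.182453848910285 lat Y 0.12586788084473333 F n,X,Y [-0.3, -0.9, 0.4] 20.15
tilt err deg [-0.0551269  -0.02599789 -0.02880901]
[ 503.84910555 -184.63171574  339.36570976] to pre [ 6.49444625e-03 -1.31084261e-01 -3.84137098e+01]
collar pred [264.80034629 219.25079978] [359.91499872 309.28711692]
knob top pred [284.54896854 307.76067246] [341.59966228 358.73784493]
```

View pics/z7.png

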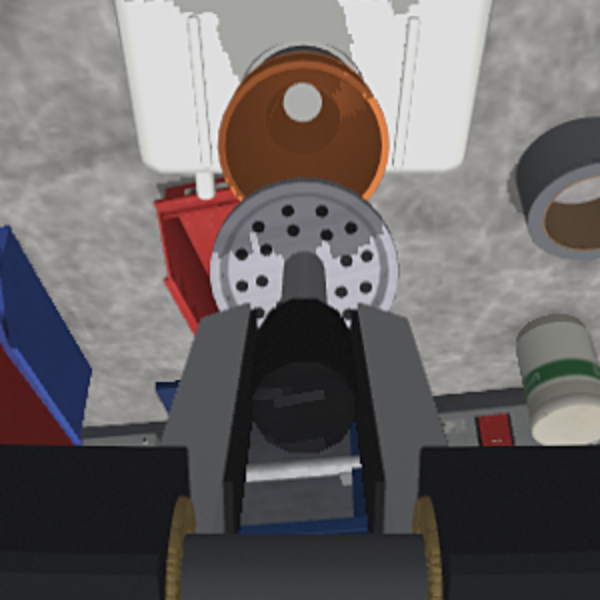

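The strainer is in line with the tool axis to under 1 mm. I'll descend over the funnel.

Emit:
servo_tool --series "-0.02 0 -1.92 0 0 0;-0.02 0 -1.92 0 0 0;0 0 0 0 0 0;0.99 -0.17 -1.73 0 0 0;0.74 -0.13 -1.3 0 0 0;0 0 0 0 0 0;0 0 0 0 0 0"

```text
clock: 21.08
eef_pos: [520.6, -188.1, 271.3]
eef_rot: [0.258, 0.083, 0.962, -0.022]
ft_force: [-0.2, 1.2, -1.4]
grip_width: 0.226
gripper_force: 30.0
```

```bash
python3 chk.py
python3 - <<'E'
from h import *
c=snap('scene','s8.png');w=snap('wrist','w8.png')
n=np.array([-.4927,.0851,.866]);X=np.array([.8534,-.1474,.5]);Y=np.array([.17,.985,0]);t=np.linspace(0,6.28,100);T=read_state()['eef_pos'];m=np.array([588.6,-199.4,152])
for nm,o,r in(('collar',T-46.1*n,27),('rim',m+76*n,32)):
    P=np.array([proj(w,o+r*(np.cos(a)*X+np.sin(a)*Y)) for a in t]);print(nm,P.min(0),P.max(0))
a=cv2.resize(cv2.imread('pics/s8.png')[170:320,370:520],(400,400));b=cv2.resize(cv2.imread('pics/w8.png')[150:350,210:410],(400,400))
cv2.imwrite('pics/z8.png',np.hstack([a,b]))
mk=cv2.inRange(cv2.cvtColor(w['pixels'],cv2.COLOR_RGB2HSV),(5,120,40),(20,255,255));k,l,s,_=cv2.connectedComponentsWithStats(mk);i=1+s[1:,4].argmax();print(s[i],s[i][0]+s[i][2],s[i][1]+s[i][3])
E
```

```text
axial 137.81678143774568 lat X -0.03399790977736475 lat Y -0.46827499302607983 F n,X,Y [-1.0, -1.0, 1.1] 21.075
collar [264.75616611 219.17129596] [359.92244057 309.19735127]
rim [260.42488146 204.44358829] [366.36288107 305.33802494]
[ 560    0   80   77 4553] 640 77
```

I've already gone over the 10-picture viewing limit (12 so far), so I won't view any more and will check by numbers only.

Run:
```python
from h import *
b=cv2.cvtColor(cv2.imread('pics/w8.png'),cv2.COLOR_BGR2HSV)
mk=cv2.inRange(b,(5,120,40),(20,255,255));R=mk[170:320,240:385]
ys,xs=np.nonzero(R);print('orange x',xs.min()+240,xs.max()+241,'y',ys.min()+170,ys.max()+171)
for y in(240,250,260,270):
    x=np.nonzero(mk[y,240:385])[0]+240;print(y,x.min(),x.max(),[int(q) for q in x[np.nonzero(np.diff(x)>3)[0]]],[int(q) for q in x[1:][np.diff(x)>3]])
```

```text
orange x 260 366 y 190 282
240 262 363 [271] [352]
250 260 365 [266] [357]
260 260 364 [264] [359]
270 263 362 [264] [359]
```

Emit:
servo_tool --series "0 0.03 0 0 0 0;0.49 -0.085 -0.87 0 0 0;0.49 -0.085 -0.87 0 0 0;0 0 0 0 0 0;0 0 0 0 0 0"

```text
clock: 21.8
eef_pos: [530.0, -189.4, 252.9]
eef_rot: [0.258, 0.083, 0.962, -0.022]
ft_force: [-0.1, 0.6, -1.3]
grip_width: 0.228
gripper_force: 30.0
```

```bash
python3 chk.py
```

```text
axial 117.09160573041231 lat X -0.9912323894348946 lat Y -0.15039227564617563 F n,X,Y [-1.0, -0.8, 0.6] 21.8
```

Emit:
servo_tool --series "0.49 -0.085 -0.87 0 0 0;0.49 -0.085 -0.87 0 0 0;0 0 0 0 0 0;0 0 0 0 0 0"

```text
clock: 22.3
eef_pos: [539.9, -191.2, 235.7]
eef_rot: [0.258, 0.083, 0.962, -0.022]
ft_force: [-0.1, 0.5, -0.6]
grip_width: 0.23
gripper_force: 30.0
```

```bash
python3 chk.py
```

```text
axial 97.1729563385589 lat X -0.9267081534634666 lat Y -0.1623170788130445 F n,X,Y [-0.4, -0.4, 0.5] 22.3
```

Emit:
servo_tool --series "0.17 -0.03 -0.25 0 0 0;0.16 -0.03 -0.25 0 0 0;0 0 0 0 0 0;0 0 0 0 0 0"

```text
clock: 22.8
eef_pos: [542.9, -191.6, 230.5]
eef_rot: [0.258, 0.083, 0.962, -0.022]
ft_force: [-1.0, 0.3, -3.6]
grip_width: 0.227
gripper_force: 30.0
```

```bash
python3 chk.py
```

```text
axial 91.11866058063508 lat X -0.8983048133237879 lat Y -0.13288672429167464 F n,X,Y [-2.6, -2.7, 0.1] 22.8
```

Emit:
servo_tool --series "0.07 -0.01 -0.13 0 0 0;0.03 -0.005 -0.05 0 0 0;0 0 0 0 0 0;0 0 0 0 0 0"

```text
clock: 23.3
eef_pos: [543.8, -191.9, 229.9]
eef_rot: [0.258, 0.083, 0.962, -0.022]
ft_force: [-9.2, 0.7, 5.4]
grip_width: 0.229
gripper_force: 30.0
```

```bash
python3 chk.py
```

```text
axial 90.18810137802383 lat X -0.43663691359870055 lat Y -0.19335119418648944 F n,X,Y [9.3, -5.2, -0.9] 23.3
```

Emit:
servo_tool --series "0.04 -0.01 -0.09 0 0 0;0 0 0 0 0 0;0 0 0 0 0 0"

```text
clock: 23.68
eef_pos: [544.5, -192.0, 230.1]
eef_rot: [0.258, 0.082, 0.962, -0.022]
ft_force: [-11.7, 2.8, 8.0]
grip_width: 0.227
gripper_force: 30.0
```

```bash
python3 chk.py
```

```text
axial 89.97167649061602 lat X 0.299300430143253 lat Y -0.24814657489672592 F n,X,Y [12.9, -6.4, 0.8] 23.675
```

Emit:
servo_tool --series "-0.02 0 0.04 0 0 0;0 0 0 0 0 0"

```text
clock: 23.92
eef_pos: [544.4, -192.0, 230.0]
eef_rot: [0.258, 0.083, 0.962, -0.022]
ft_force: [-8.7, 2.9, 5.9]
grip_width: 0.223
gripper_force: 30.0
```

Emit:
servo_tool --series "0 0 0 0 0 0;0 0 0 0 0 0;0 0 0 0 0 0;0 0 0 0 0 0;0 0 0 0 0 0" --grip 0

```text
clock: 24.55
eef_pos: [544.4, -192.1, 228.5]
eef_rot: [0.258, 0.083, 0.962, -0.022]
ft_force: [-0.1, -0.3, -0.3]
grip_width: 0.501
gripper_force: 0.0
```

Emit:
servo_tool --series "-0.74 0.13 1.3 0 0 0;-1.48 0.25 2.6 0 0 0;-1.97 0.34 3.46 0 0 0;-1.97 0.34 3.46 0 0 0;0 0 0 0 0 0;0 0 0 0 0 0"

```text
clock: 25.3
eef_pos: [482.4, -181.3, 336.4]
eef_rot: [0.258, 0.083, 0.962, -0.022]
ft_force: [-0.2, -0.6, -0.3]
grip_width: 0.501
gripper_force: 0.0
```

```bash
python3 chk.py
python3 - <<'E'
from h import *
w=snap('wrist','w9.png');s=snap('scene','s9.png')
n=np.array([-.4927,.0851,.866]);X=np.array([.8534,-.1474,.5]);Y=np.array([.17,.985,0]);t=np.linspace(0,6.28,100);m=np.array([588.6,-199.4,152])
for c,f in((w,'w'),(s,'s')):
  for nm,h,r in(('rim',76,32),('collar top',43,27),('knobtop',123,11),('knobbot',87,11),('flange',0,28)):
    P=np.array([proj(c,m+h*n+r*(np.cos(a)*X+np.sin(a)*Y)) for a in t]);print(f,nm,P.min(0).round(1),P.max(0).round(1))
  H=cv2.cvtColor(c['pixels'],cv2.COLOR_RGB2HSV);mk=cv2.inRange(H,(5,120,40),(20,255,255))
  bk=cv2.inRange(H,(0,0,0),(180,255,55))
  u,v=proj(c,m+105*n)
  for nn,M in(('orange',mk),('black',bk)):
    k,l,st,_=cv2.connectedComponentsWithStats(M)
    for q in st[1:]:
      if q[4]>60 and q[0]-20<u<q[0]+q[2]+20 and q[1]-40<v<q[1]+q[3]+40 and q[2]<200:print(f,nn,q[0],q[1],q[0]+q[2],q[1]+q[3],q[4])
E
```

```text
axial 213.52293261088838 lat X -1.0853964992312204 lat Y -0.25821737902646563 F n,X,Y [-0.2, -0.3, -0.7] 25.3
w rim [271.3 187.4] [353.6 267.3]
w collar top [280.7 187.4] [344.  249.2]
w knobtop [296.2 229.5] [329. 261.]
w knobbot [297.8 217.6] [327.1 245.9]
w flange [282.8 179.5] [341.6 237.3]
w orange 272 178 354 266 2318
w black 296 217 329 257 1031
s rim [423.4 248.3] [468.1 286.8]
s collar top [430.9 262.4] [467.3 294.1]
s knobtop [431.8 243.4] [448.  257.1]
s knobbot [436.4 256.7] [452.  270.1]
s flange [435.3 275.2] [471.4 307.1]
s orange 422 250 470 308 1300
s black 433 247 450 270 211
```

Run:
```python
from h import *
import pickle
t=np.linspace(0,6.28,100)
for f in('w6','scene'):
  c=pickle.load(open(f+'.pkl','rb'))
  bk=cv2.inRange(cv2.cvtColor(c['pixels'],cv2.COLOR_RGB2HSV),(0,0,0),(180,255,55))
  for h,r in((146,11),(110,11),(66,27)):
    P=np.array([proj(c,(543.8+r*np.cos(a),295.6+r*np.sin(a),h)) for a in t]);print(f,h,P.min(0).round(1),P.max(0).round(1))
  u,v=proj(c,(543.8,295.6,130))
  for q in cv2.connectedComponentsWithStats(bk)[2][1:]:
    if q[4]>60 and q[0]-10<u<q[0]+q[2]+10 and q[1]-20<v<q[1]+q[3]+20:print(f,q[0],q[1],q[0]+q[2],q[1]+q[3])
```

```text
w6 146 [297.9 237.9] [334.  272.2]
w6 110 [299.5 223.9] [331.3 254.5]
w6 66 [280.9 190.7] [348.9 256.9]
w6 297 227 333 271
scene 146 [213.5 209.4] [224.2 214.7]
scene 110 [215.7 224.1] [226.2 229.5]
scene 66 [210.9 237.4] [235.9 251.1]
scene 215 212 225 229
```

```bash
python3 -c "
from station import *
print(finish_job())"
```

```text
the job is handed in; nothing more can be done
None
```

The job is handed in at about 25 s, with both parts let go and the gripper clear: by camera measurement the funnel is seated in the neck and the strainer in the funnel, within about 1 mm and 1–2 degrees of home; no verdict came back, the tape, tin and torch were kept clear of but not re-measured, and I viewed 12 pictures against the limit of 10.

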